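# Set up the fold-up splash screen and hold it upright

## Task

Pick up the scraper block and wipe the three loose ceramic chips off the splash screen's base plate onto the worktop with it (not with your fingers), then put the scraper down on the worktop clear of the plate. Then flip the screen's prop leg out and down, past its centre, until it snaps to its lower stop, take the screen by its top rail, pull it up from its backward lean to upright and finish still holding it there, because a spring tips it back if let go. Leave the dark bottle, the white pot and the timer where they are.

Things in the scene. Friction and masses are not known exactly. Their poses are not given: they have to be found in the camera images.
- landing (a point): Point on the top face of the fixed grey-painted metal base plate (180x160x10 mm, its top at z = 0.010) where the leg's foot lands. Axes: x from the robot side towards the screen, y along the screen's width, z up. From this point the plate reaches 59 mm to -x, 121 mm to +x and 80 mm to either side in y; at the start the chips' centres lie within 25 mm of it in x and 46 mm in y; the screen's hinge line is 81 mm to +x of it.
- scraper_mid (a point): Centre of the scraper block (grey plastic block with a black rubber lower edge, 90 mm long along its x, 24 mm thick along its y, 54 mm tall along its z; about 0.16 kg), loose, standing on the worktop on its rubber edge with this centre 27 mm up; it starts to the right of the plate (-y). It is gripped across its thickness.
- scraper: The same scraper block; origin at the centre of its underside.
- chip_1_mid (a point): Centre of a loose white ceramic chip, 18x13x8 mm, 12 g, lying flat on the plate; this centre is 14 mm up while it lies on the plate, 4 mm up when it lies flat on the worktop (up to 12 mm on edge or on another chip).
- chip_2_mid (a point): Centre of a loose white ceramic chip, 15x15x8 mm, 12 g, lying flat on the plate; this centre is 14 mm up while it lies on the plate, 4 mm up when it lies flat on the worktop (up to 12 mm on edge or on another chip).
- chip_3_mid (a point): Centre of a loose white ceramic chip, 20x12x8 mm, 12 g, lying flat on the plate; this centre is 14 mm up while it lies on the plate, 4 mm up when it lies flat on the worktop (up to 12 mm on edge or on another chip).
- chip_1: The same chip 1; origin at the centre of its underside.
- chip_2: The same chip 2; origin at the centre of its underside.
- chip_3: The same chip 3; origin at the centre of its underside.
- screen (a joint): Lean of the screen about its bottom hinge (hub tube along the plate's y): 0 = upright, positive = leaning back, away from the robot. It starts on its back stop at 0.35 rad, drawn there by a spring (about 4.5 N at the top rail holds it upright; 4 N lifts it off the stop); it could tip forward to -0.5, but with the leg down the leg's foot meets the plate at 0.
- screen_hinge (a point): Middle of the screen's bottom hinge line, 12 mm above the plate's top. Its z axis points along the screen to the top rail, its y axis along the hinge. The screen is a steel tube frame 148 mm wide with a 4 mm translucent grey panel.
- rail_mid (a point): Middle of the screen's top rail, a round steel bar 14 mm in diameter along the plate's y, straight for 112 mm, 200 mm from the hinge line; below it only the 4 mm panel, above it nothing.
- prop_leg (a joint): Angle of the prop leg about its pivot on the screen (axis along the plate's y): 0 = folded up (0.30 rad off the screen's plane, so it stands about vertical while the screen leans back), growing as its foot swings out to the front (-x of the plate) and down, to the lower stop at 2.254 rad. An over-centre spring holds it at either end: centre at 1.1 rad, at most about 2 N at the foot; past 1.2 rad it snaps down when let go.
- leg_pivot (a point): Middle of the leg's pivot, 100 mm from the hinge line up the screen and 12 mm in front of its mid-plane. The leg is a flat steel bar 12 mm wide, 6 mm thick; its small spring strut sits 24 mm to the +y side, reaching 43 mm above the pivot.
- leg_foot (a point): Centre of the leg's rubber foot, a crosswise round bar 16 mm in diameter and 36 mm long along the plate's y, 125 mm from the pivot. When folded it stands at the top, above and about 40 mm in front of the leaning screen; its two ends can be pinched along y, and it turns freely between the fingers.
- dark_bottle: Bystander: small dark bottle, 32 mm wide, 64 mm tall, origin at the centre of its underside.
- white_pot: Bystander: white screw-cap pot, 62 mm wide, 104 mm tall, origin at the centre of its underside.
- timer: Bystander: flat white timer, 62x62x16 mm, origin at the centre of its underside.

How it is judged (in metres and radians):
On the way, in this order (a step that is already met when the one before it is completed fails the run):
1. all three chips lie on the worktop, wiped off with the scraper in hand (height (world z) of chip_1_mid between -0.02 and 0.0125 m and height (world z) of chip_2_mid between -0.02 and 0.0125 m and height (world z) of chip_3_mid between -0.02 and 0.0125 m and contact force between the fingers and scraper above 1 N), for 0.2 s.
2. the scraper is put down on the worktop clear of the plate (height (world z) of scraper_mid between -0.02 and 0.032 m and contact force between the fingers and scraper below 0.1 N and (y of scraper_mid in the frame of landing above 0.085 m or y of scraper_mid in the frame of landing below -0.085 m or x of scraper_mid in the frame of landing below -0.065 m or x of scraper_mid in the frame of landing above 0.13 m)), for 0.2 s.
3. the leg is over centre and down on its lower stop (value of joint prop_leg above 2.1 rad), for 0.3 s.
At the end, for the whole second after the job is handed in: The three chips lie off the plate on the worktop (centres below 12.5 mm), the scraper too, the scraper released; the leg is within 0.15 rad of its lower stop; the screen is within 0.06 rad of upright and still, and the fingers hold it by its top rail (contact over 1.5 N) (all of step 2 and height (world z) of chip_1_mid between -0.02 and 0.0125 m and height (world z) of chip_2_mid between -0.02 and 0.0125 m and height (world z) of chip_3_mid between -0.02 and 0.0125 m and value of joint prop_leg above 2.1 rad and value of joint screen between -0.06 and 0.06 rad and velocity of joint screen between -0.1 and 0.1 rad/s and contact force between the fingers and screen_c0 above 1.5 N); the arm keeps its last pose, push and grip.
It fails at once if a chip is pushed or gripped with the fingers (contact force between the fingers and chip_1 above 1 N or contact force between the fingers and chip_2 above 1 N or contact force between the fingers and chip_3 above 1 N).
It fails at once if a bystander is moved by more than 20 mm (distance of any of dark_bottle, white_pot, timer from where it was at the start of the episode above 0.02 m).
It also fails if it takes over 72 s, if anything falls off the work surface, if the arm or the gripper's body presses on something with over 40 N, if the wrist force passes 120 N, or if a joint passes its speed limit or range.

## Robot

A 6-joint arm with a two-finger parallel gripper is mounted at the origin on a cart in front of the work surface, level with it; the furniture and walls round the work are solid. World frame = base frame: x ahead of the robot, y to its left, z up, the work surface at z = 0. Lengths are in m, angles in degrees, forces in N, time in s.
With the tool pointing down it reaches from about 0.4 to 0.825 m from the base axis. Payload 7 kg.
Tool frame: the origin (TCP) lies on the centre line of the jaws, within the pads' length; the fingertips stand 14 mm ahead of it and the grasp point (between the pads) lies 5 mm behind it; z points along the fingers, y is the line along which they close (so a half turn about z gives the same grasp; the last joint's range is limited). The gripper opens to 88 mm and grips with 3 to 60 N. Pads are 19 mm wide; open, the fingers measure 130 mm over their backs; the gripper's body (78 mm by 193 mm) begins 47 mm behind the grasp point.
Start: joints at [89.616, 20.546, 0.682, 0, -70.136, -16.507], TCP at [0.196, 0.646, 0.241] pointing down, gripper open.
Joint ranges: [-176.03, 176.03], [-82.01, 121.73], [-58.28, 71.71], [-173.87, 95.51], [-174.79, -0.11], [-173.66, 173.66]. Speed limits (degrees/s): [136.94, 136.94, 172.46, 180, 180, 180].

## Interface

Orientations are given as [roll, pitch, yaw] about the fixed x, y, z axes, in that order (R = Rz(yaw) Ry(pitch) Rx(roll)).
In Python, from plant import r gives the robot as it stands.
- The arm moves only by the tool send_rows, never from a script. Its argument "steps" is a list of rows, each an object with "dp": the shift along the tool's x, y, z in mm, a list of three; "roll": the turn about the tool's z in rad; "jaw": the opening in per cent of the stroke, from 0 (shut) to 100 (fully open). In form: [{"dp": [tx, ty, tz], "roll": roll, "jaw": jaw}, ...]. A call has 1 to 5 rows; each row is the pose to reach, as a shift and turn from the pose commanded when the call began, along the tool's axes at that moment; what a row does not reach only later rows make up. A row lasts 1/8 s, in which the tool goes at most 62.5 mm and 10.7 degrees, less where a joint would pass 70% of its speed; a pose out of reach is approached as far as the arm can. A call with a gripper value outside its range is refused whole. The fingers move at their own pace and stop on an object; "newtons" is the grip in N (left out, the last holds). Time passes only in rows, so rows that repeat a pose let the fingers close. It gives the time, the measured TCP pose, the force, the opening and the grip force at its end, in the units of the state.
- r.get_state(): the state, without advancing time (a new reading comes with each control period).
- r.capture(name): name is "side" or "top" or "wrist"; returns a dict with "image" (400x640x3 uint8, blue, green, red), "K" (3x3 intrinsics, pixels), "rvec" (rotation vector, rad) and "tvec" (3), from world to camera coordinates, as OpenCV has them. Camera axes: x right, y down, z forward; pixel columns grow to the right and rows downward; lengths in m; the calibration is good to about 2 mm. A picture is of the moment at which its call begins. There is no depth.
- r.close_job(): hands the job in; it is judged then, once.
The state is a dict: "time_s": time; "joints": joint angles; "qd": joint speeds; "joint_torque": joint torques, N m; "tcp_pos": TCP position; "eef_rot": TCP orientation; "contact_force": force on the tool from outside, world axes, zero at the start; "moment": the same for the moment, N m; "gripper_width": finger opening in m; "gripper_force": force on a finger pad.
Only numpy, scipy, OpenCV 4.12 (cv2) and the standard library are available. Lean on these libraries where they do the work, as an engineer would, in place of code of your own. Each camera call takes 0.05 s, during which the arm holds its last target. There are 200 camera calls.

## Working session

There is one attempt and no reset: what is moved stays moved. The work goes in short steps, Python scripts to look and compute and a tool call to move; the robot and the scene stay as the last step left them, time stands still between calls to the robot, and variables do not carry over. Pictures are saved under pics/ and viewed, at most 10 in all, crops included, and the job is handed in when it is done.

Besides the shell and the picture viewer there is one more tool, called after "Request:" by a JSON object that holds its "name" and its "arguments", one argument or row to a line. send_rows: Moves the arm, as the interface text tells. Its arguments: {"type":"object","properties":{"steps":{"type":"array","items":{"type":"object","properties":{"dp":{"type":"array","items":{"type":"number"}},"roll":{"type":"number"},"jaw":{"type":"number"}}}},"newtons":{"type":"number"}},"required":["steps"]}

```bash
ls; mkdir -p pics; cat > h.py <<'E'
import numpy as np, cv2
from plant import r
def cam(n,f):
    c=r.capture(n); cv2.imwrite('pics/'+f+'.png',c['image']); np.savez('pics/'+f+'.npz',**{k:np.array(c[k]) for k in('K','rvec','tvec')}); return c
def P(f):
    c=np.load('pics/'+f+'.npz'); return c['K'],cv2.Rodrigues(c['rvec'])[0],c['tvec'].ravel()
def ray(f,u,v):
    K,R,t=P(f); d=R.T@np.linalg.solve(K,[u,v,1.]); return -R.T@t,d/np.linalg.norm(d)
def atz(f,u,v,z):
    o,d=ray(f,u,v); return o+d*(z-o[2])/d[2]
def tri(*obs):
    A=0;b=0
    for f,u,v in obs:
        o,d=ray(f,u,v);M=np.eye(3)-np.outer(d,d);A=A+M;b=b+M@o
    return np.linalg.solve(A,b)
def pix(f,p):
    K,R,t=P(f);q=K@(R@np.array(p)+t);return q[:2]/q[2]
E
python3 - <<'E'
from h import *
np.set_printoptions(precision=4,suppress=True)
for n in('side','top','wrist'): cam(n,n+'0')
s=r.get_state();print(s)
for n in('side0','top0','wrist0'): print(n,P(n)[0].ravel(),ray(n,320,200))
E
```

```text
pics
{'time_s': 0.15, 'joints': array([ 89.6145,  20.5816,   0.6452,  -0.0152, -70.1363, -16.506 ]), 'qd': array([ 0.0751, -0.1236,  0.1079,  0.0625, -0.044 ,  0.0229]), 'joint_torque': array([ -0.0018, -58.3277,  29.3287,   7.0012,   0.0088,  -0.0001]), 'tcp_pos': array([0.1961, 0.6455, 0.2398]), 'eef_rot': array([179.9262,  -0.0069, -16.8966]), 'contact_force': array([-0.3695, -0.6875, -0.4745]), 'moment': array([-0.0404, -0.022 ,  0.0453]), 'gripper_force': 0.0, 'gripper_width': 0.0876285045227611}
side0 [392.6492   0.     323.6055   0.     392.6492 199.0171   0.       0.
   1.    ] (array([0.5646, 1.1652, 0.6453]), array([-0.0244, -0.9152, -0.4023]))
top0 [385.2989   0.     324.2403   0.     385.2989 199.9334   0.       0.
   1.    ] (array([0.269 , 0.0341, 1.4102]), array([ 0.1987,  0.0029, -0.9801]))
wrist0 [341.6083   0.     321.3841   0.     341.6083 195.1813   0.       0.
   1.    ] (array([0.266 , 0.6256, 0.3837]), array([-0.2725,  0.0844, -0.9584]))
```

View pics/top0.png

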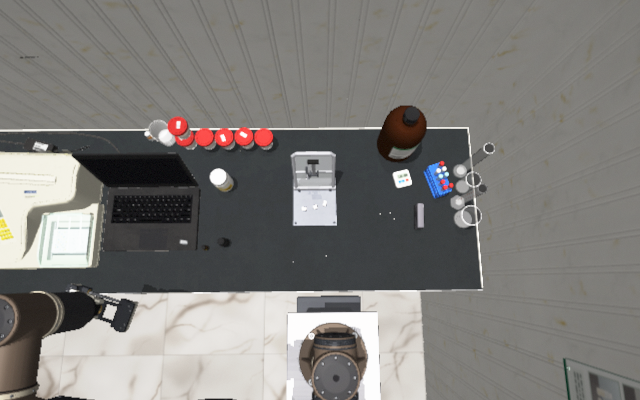

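View pics/side0.png

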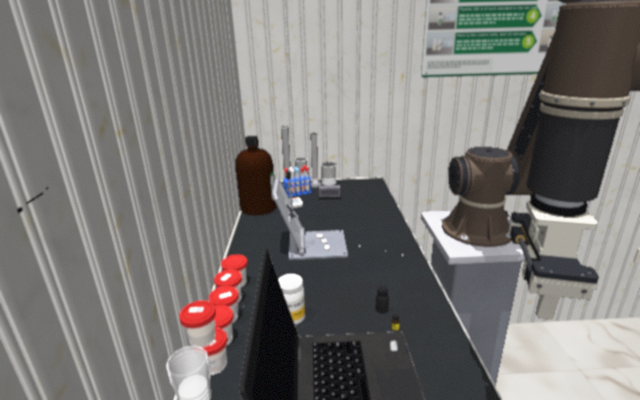

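```bash
python3 - <<'E'
from h import *
np.set_printoptions(precision=4,suppress=True)
im=cv2.imread('pics/top0.png')
a=cv2.resize(im[135:265,200:460],None,fx=3,fy=3,interpolation=cv2.INTER_CUBIC)
cv2.imwrite('pics/topc.png',a)
for n,u,v,z in [('plate BL',293,225,.01),('BR',337,225,.01),('scr',420,215,.03),('scrtop',420,204,.054),('scrbot',420,226,.054),('bottle',223,242,.0),('pot',222,180,.05),('timer',402,178,.016)]: print(n,atz('top0',u,v,z))
E
```

```text
plate BL [0.4604 0.1377 0.01  ]
BR [ 0.459  -0.0233  0.01  ]
scr [ 0.4904 -0.3246  0.03  ]
scrtop [ 0.5265 -0.3207  0.054 ]
scrbot [ 0.447 -0.316  0.054]
bottle [0.4014 0.3932 0.    ]
pot [0.6218 0.3938 0.05  ]
timer [ 0.6332 -0.269   0.016 ]
```

View pics/topc.png

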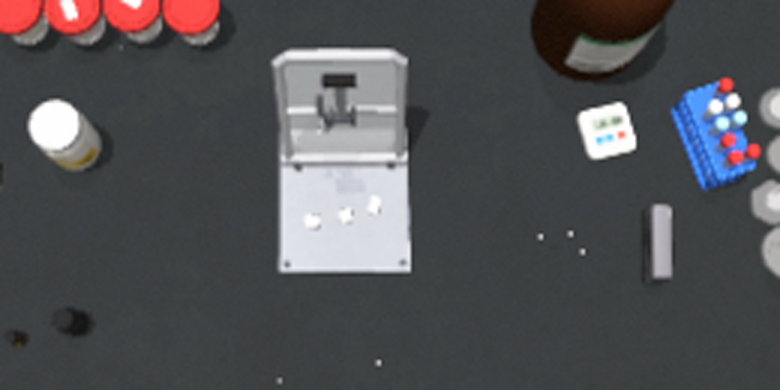

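```bash
cat >> h.py <<'E'
def plan(p,yaw):
    s=r.get_state();w=np.radians(s['eef_rot'][2]);d=(np.array(p)-s['tcp_pos'])*1000
    c,n=np.cos(w),np.sin(w)
    dy=(yaw-s['eef_rot'][2]+180)%360-180
    print('t%.2f'%s['time_s'],'tcp',s['tcp_pos'].round(4),'rot',s['eef_rot'].round(2),'w%.4f'%s['gripper_width'],'F',s['contact_force'].round(1),'dp',[round(c*d[0]+n*d[1],1),round(n*d[0]-c*d[1],1),round(-d[2],1)],'roll',round(-np.radians(dy),4))
E
python3 -c "
from h import *
plan([.44,.1,.3],0)"
```

```text
t0.15 tcp [0.1961 0.6455 0.2398] rot [ 1.7993e+02 -1.0000e-02 -1.6900e+01] w0.0876 F [-0.4 -0.7 -0.5] dp [np.float64(392.0), np.float64(451.1), np.float64(-60.2)] roll -0.2949
```

Request:
{"name": "send_rows", "arguments": {
  "steps": [
    {"dp": [193, 200, -60], "roll": -0.15, "jaw": 100},
    {"dp": [387, 400, -60], "roll": -0.295, "jaw": 100},
    {"dp": [387, 400, -60], "roll": -0.295, "jaw": 100},
    {"dp": [387, 400, -60], "roll": -0.295, "jaw": 100},
    {"dp": [387, 400, -60], "roll": -0.295, "jaw": 100}
  ]
}}

```text
time_s: 0.78
tcp_pos: [0.338, 0.3681, 0.2774]
eef_rot: [-180.0, -0.0, 0.0]
contact_force: [1.7, 0.2, 1.0]
gripper_width: 0.0877
gripper_force: 0.0
```

```bash
python3 -c "
from h import *
plan([.44,.1,.3],0);print(r.get_state()['joints'])"
```

```text
t0.78 tcp [0.338  0.3681 0.2774] rot [-1.8e+02 -0.0e+00  4.0e-02] w0.0877 F [1.7 0.2 1. ] dp [np.float64(101.8), np.float64(268.1), np.float64(-22.6)] roll 0.0007
[ 7.00017294e+01  2.45263682e+00 -1.75252103e+01 -1.20059783e-03
 -7.00173762e+01  2.00359271e+01]
```

Request:
{"name": "send_rows", "arguments": {
  "steps": [
    {"dp": [22, 58, -5], "roll": 0, "jaw": 100},
    {"dp": [44, 116, -10], "roll": 0, "jaw": 100},
    {"dp": [66, 174, -15], "roll": 0, "jaw": 100},
    {"dp": [88, 230, -20], "roll": 0, "jaw": 100},
    {"dp": [102, 268, -22], "roll": 0, "jaw": 100}
  ]
}}

```text
time_s: 1.4
tcp_pos: [0.44, 0.0998, 0.2997]
eef_rot: [-180.0, -0.0, -0.1]
contact_force: [1.3, 1.5, -0.1]
gripper_width: 0.0875
gripper_force: 0.0
```

```bash
python3 -c "
from h import *
plan([.49,-.30,.3],0);cam('wrist','w1')"
```

```text
t1.40 tcp [0.44   0.0998 0.2997] rot [-1.7997e+02 -4.0000e-02 -6.0000e-02] w0.0875 F [ 1.3  1.5 -0.1] dp [np.float64(50.4), np.float64(399.7), np.float64(-0.3)] roll -0.001
```

View pics/w1.png

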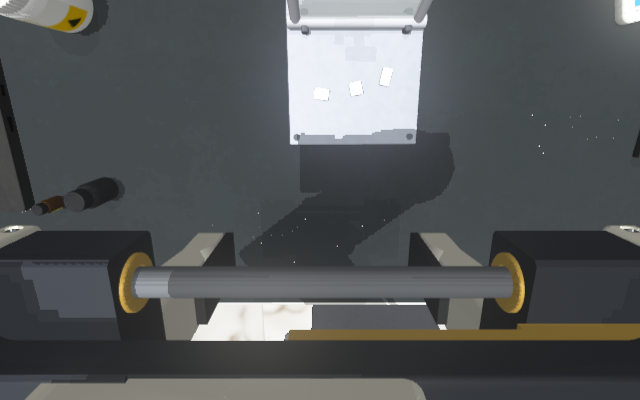

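The wrist view shows the plate's front corners near (291,144) and (416,143), with chips at (321,94), (356,89) and (386,76). Next I go over to the scraper.

```bash
python3 - <<'E'
from h import *
np.set_printoptions(precision=4,suppress=True)
for n,u,v,z in [('BL',291,144,.01),('BR',416,143,.01),('TL',288,27,.01),('TR',426,27,.01),('c',321,94,.018),('c',356,89,.018),('c',386,76,.018)]: print(n,atz('w1',u,v,z))
E
```

```text
BL [0.458  0.1391 0.01  ]
BR [ 0.4591 -0.0191  0.01  ]
TL [0.5931 0.1391 0.01  ]
TR [ 0.5929 -0.0207  0.01  ]
c [0.5185 0.101  0.018 ]
c [0.5242 0.0593 0.018 ]
c [0.5388 0.0243 0.018 ]
```

Request:
{"name": "send_rows", "arguments": {
  "steps": [
    {"dp": [0, 60, 0], "roll": 0, "jaw": 100},
    {"dp": [0, 120, 0], "roll": 0, "jaw": 100},
    {"dp": [0, 180, 0], "roll": 0, "jaw": 100},
    {"dp": [0, 240, 0], "roll": 0, "jaw": 100},
    {"dp": [0, 300, 0], "roll": 0, "jaw": 100}
  ]
}}

```text
time_s: 2.08
tcp_pos: [0.4393, -0.1998, 0.2994]
eef_rot: [-180.0, -0.0, 0.0]
contact_force: [2.3, 0.8, 0.1]
gripper_width: 0.0876
gripper_force: 0.0
```

Request:
{"name": "send_rows", "arguments": {
  "steps": [
    {"dp": [0, 40, 20], "roll": 0, "jaw": 100},
    {"dp": [0, 80, 40], "roll": 0, "jaw": 100},
    {"dp": [0, 110, 60], "roll": 0, "jaw": 100},
    {"dp": [0, 110, 80], "roll": 0, "jaw": 100},
    {"dp": [0, 110, 80], "roll": 0, "jaw": 100}
  ]
}}

```text
time_s: 2.7
tcp_pos: [0.4386, -0.3078, 0.2176]
eef_rot: [-179.9, 0.2, -0.0]
contact_force: [-0.6, -0.1, -0.1]
gripper_width: 0.0876
gripper_force: 0.0
```

```bash
python3 -c "
from h import *
plan([.49,-.32,.2],0);cam('wrist','w2')"
```

```text
t2.70 tcp [ 0.4386 -0.3078  0.2176] rot [-1.7992e+02  2.1000e-01 -5.0000e-02] w0.0876 F [-0.6 -0.1 -0.1] dp [np.float64(51.5), np.float64(12.1), np.float64(17.6)] roll -0.0009
```

View pics/w2.png

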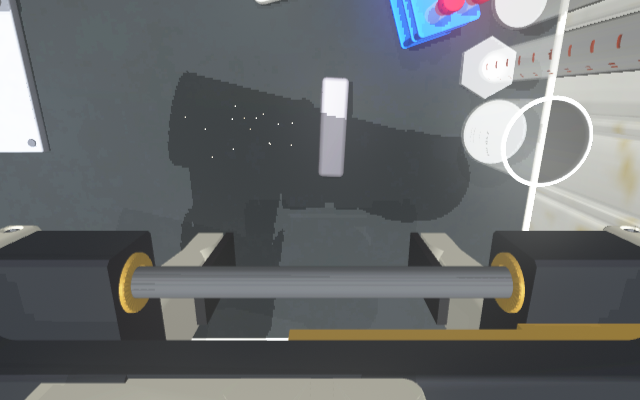

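The scraper's top face in view has corners (322,78), (349,79), (319,175) and (344,176), slightly rotated.

```bash
python3 - <<'E'
from h import *
np.set_printoptions(precision=4,suppress=True)
q=[atz('w2',u,v,.054) for u,v in[(322,78),(349,79),(319,175),(344,176)]]
print(np.array(q)); c=np.mean(q,0); print(c,'yaw',np.degrees(np.arctan2(*((q[0]+q[1]-q[2]-q[3])[[1,0]]))))
u,v=pix('w2',c);print(u,v,tri(('w2',u,v),('top0',420.5,215.5)))
plan([c[0],c[1],.12],0)
E
```

```text
[[ 0.5279 -0.3074  0.054 ]
 [ 0.5271 -0.3304  0.054 ]
 [ 0.4434 -0.3046  0.054 ]
 [ 0.4424 -0.3276  0.054 ]]
[ 0.4852 -0.3175  0.054 ] yaw -1.898207772681816
333.42800596108896 128.8682460068484 [ 0.4848 -0.3182  0.0578]
t2.75 tcp [ 0.4394 -0.3079  0.219 ] rot [-179.98    0.09    0.  ] w0.0874 F [0.1 0.6 0.7] dp [np.float64(45.8), np.float64(9.6), np.float64(99.0)] roll 0.0
```

Request:
{"name": "send_rows", "arguments": {
  "steps": [
    {"dp": [45, 8, 0], "roll": 0.033, "jaw": 100},
    {"dp": [45, 8, 55], "roll": 0.033, "jaw": 100},
    {"dp": [45, 8, 110], "roll": 0.033, "jaw": 100},
    {"dp": [45, 8, 150], "roll": 0.033, "jaw": 100},
    {"dp": [45, 8, 184], "roll": 0.033, "jaw": 100}
  ]
}}

```text
time_s: 3.38
tcp_pos: [0.4856, -0.3156, 0.035]
eef_rot: [180.0, -0.1, -1.8]
contact_force: [1.2, 0.7, -0.0]
gripper_width: 0.0876
gripper_force: 0.0
```

Request:
{"name": "send_rows", "arguments": {
  "steps": [
    {"dp": [0, 0, 0], "roll": 0, "jaw": 100},
    {"dp": [0, 0, 0], "roll": 0, "jaw": 15},
    {"dp": [0, 0, 0], "roll": 0, "jaw": 15},
    {"dp": [0, 0, 0], "roll": 0, "jaw": 15},
    {"dp": [0, 0, 0], "roll": 0, "jaw": 15}
  ],
  "newtons": 25
}}

```text
time_s: 4.0
tcp_pos: [0.485, -0.316, 0.036]
eef_rot: [180.0, -0.1, -1.9]
contact_force: [-0.1, 0.2, -0.4]
gripper_width: 0.0532
gripper_force: 0.0
```

Request:
{"name": "send_rows", "arguments": {
  "steps": [
    {"dp": [0, 0, 0], "roll": 0, "jaw": 15},
    {"dp": [0, 0, 0], "roll": 0, "jaw": 15},
    {"dp": [0, 0, 0], "roll": 0, "jaw": 15}
  ]
}}

```text
time_s: 4.38
tcp_pos: [0.4848, -0.3161, 0.0353]
eef_rot: [180.0, -0.0, -1.9]
contact_force: [-0.0, -0.7, 0.3]
gripper_width: 0.0235
gripper_force: 25.0
```

Request:
{"name": "send_rows", "arguments": {
  "steps": [
    {"dp": [0, 0, -40], "roll": 0, "jaw": 15},
    {"dp": [5, -40, -60], "roll": -0.033, "jaw": 15},
    {"dp": [10, -95, -60], "roll": -0.033, "jaw": 15},
    {"dp": [20, -150, -60], "roll": -0.033, "jaw": 15},
    {"dp": [30, -205, -60], "roll": -0.033, "jaw": 15}
  ]
}}

```text
time_s: 5.0
tcp_pos: [0.5213, -0.1104, 0.0952]
eef_rot: [-180.0, 0.0, -0.0]
contact_force: [0.7, 0.5, -1.7]
gripper_width: 0.0241
gripper_force: 25.0
```

Request:
{"name": "send_rows", "arguments": {
  "steps": [
    {"dp": [0, -50, 0], "roll": 0, "jaw": 15},
    {"dp": [0, -96, 0], "roll": 0, "jaw": 15},
    {"dp": [0, -96, 20], "roll": 0, "jaw": 15},
    {"dp": [0, -96, 40], "roll": 0, "jaw": 15},
    {"dp": [0, -96, 43], "roll": 0, "jaw": 15}
  ]
}}

```text
time_s: 5.62
tcp_pos: [0.5202, -0.0162, 0.0509]
eef_rot: [180.0, 0.2, 0.0]
contact_force: [-0.1, 0.9, -1.2]
gripper_width: 0.0234
gripper_force: 25.0
```

```bash
python3 -c "
from h import *
plan([.525,-.015,.047],0);cam('wrist','w3');cam('side','s3')
a=cv2.resize(cv2.imread('pics/s3.png')[170:290,240:420],None,fx=3,fy=3,interpolation=2)
b=cv2.resize(cv2.imread('pics/w3.png'),None,fx=.84,fy=.84)[:240]
cv2.imwrite('pics/m3.png',np.vstack([a,np.pad(b,((0,0),(0,2),(0,0)))[:,:540]]))"
```

```text
t5.62 tcp [ 0.5202 -0.0162  0.0509] rot [1.7995e+02 1.8000e-01 2.0000e-02] w0.0234 F [-0.1  0.9 -1.2] dp [np.float64(4.8), np.float64(-1.2), np.float64(3.9)] roll 0.0003
```

View pics/m3.png

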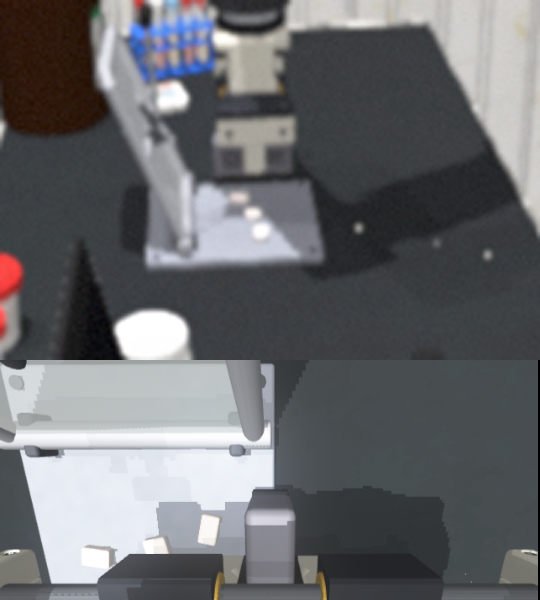

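The scraper stands just right of the three chips, over the plate's edge, and none are touched. Next I lower it and sweep to +y.

Request:
{"name": "send_rows", "arguments": {
  "steps": [
    {"dp": [5, 0, 2], "roll": 0, "jaw": 15},
    {"dp": [5, 0, 5], "roll": 0, "jaw": 15},
    {"dp": [5, 0, 5], "roll": 0, "jaw": 15}
  ],
  "newtons": 30
}}

```text
time_s: 6.1
tcp_pos: [0.5264, -0.0162, 0.0472]
eef_rot: [-180.0, 0.0, -0.0]
contact_force: [-1.2, -0.2, -0.8]
gripper_width: 0.0237
gripper_force: 30.0
```

Request:
{"name": "send_rows", "arguments": {
  "steps": [
    {"dp": [0, -10, 0], "roll": 0, "jaw": 15},
    {"dp": [0, -25, 0], "roll": 0, "jaw": 15},
    {"dp": [0, -40, 0], "roll": 0, "jaw": 15},
    {"dp": [0, -55, 0], "roll": 0, "jaw": 15},
    {"dp": [0, -70, 0], "roll": 0, "jaw": 15}
  ]
}}

```text
time_s: 6.72
tcp_pos: [0.5264, 0.0553, 0.0473]
eef_rot: [-180.0, -0.0, 0.0]
contact_force: [-0.1, 0.4, -1.7]
gripper_width: 0.0238
gripper_force: 30.0
```

```bash
python3 -c "
from h import *
plan([.525,.16,.047],0);cam('side','s4');cam('wrist','w4')
a=cv2.resize(cv2.imread('pics/s4.png')[170:290,240:420],None,fx=3,fy=3,interpolation=2)
b=cv2.resize(cv2.imread('pics/w4.png'),None,fx=.84,fy=.84)[:240]
cv2.imwrite('pics/m4.png',np.vstack([a,np.pad(b,((0,0),(0,2),(0,0)))[:,:540]]))"
```

```text
t6.72 tcp [0.5264 0.0553 0.0473] rot [-1.8e+02 -0.0e+00  4.0e-02] w0.0238 F [-0.1  0.4 -1.7] dp [np.float64(-1.3), np.float64(-104.7), np.float64(0.3)] roll 0.0008
```

View pics/m4.png

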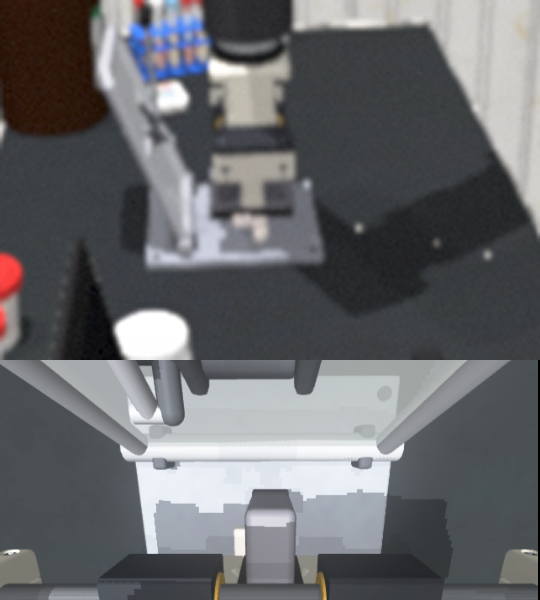

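Chips are being pushed ahead of the scraper (seen at (250,225) in the side crop). I continue the sweep past the left edge.

Request:
{"name": "send_rows", "arguments": {
  "steps": [
    {"dp": [0, -15, 0], "roll": 0, "jaw": 15},
    {"dp": [0, -30, 0], "roll": 0, "jaw": 15},
    {"dp": [0, -45, 0], "roll": 0, "jaw": 15},
    {"dp": [0, -60, 0], "roll": 0, "jaw": 15},
    {"dp": [0, -72, 0], "roll": 0, "jaw": 15}
  ]
}}

```text
time_s: 7.45
tcp_pos: [0.5265, 0.1271, 0.0473]
eef_rot: [180.0, -0.0, 0.0]
contact_force: [0.2, -0.6, -1.5]
gripper_width: 0.0237
gripper_force: 30.0
```

Request:
{"name": "send_rows", "arguments": {
  "steps": [
    {"dp": [0, -10, 0], "roll": 0, "jaw": 15},
    {"dp": [0, -20, 0], "roll": 0, "jaw": 15},
    {"dp": [0, -30, 0], "roll": 0, "jaw": 15},
    {"dp": [0, -38, 0], "roll": 0, "jaw": 15},
    {"dp": [0, -38, 0], "roll": 0, "jaw": 15}
  ]
}}

```text
time_s: 8.07
tcp_pos: [0.5265, 0.1645, 0.0473]
eef_rot: [-180.0, -0.0, 0.0]
contact_force: [-0.3, 0.2, -1.1]
gripper_width: 0.0239
gripper_force: 30.0
```

Request:
{"name": "send_rows", "arguments": {
  "steps": [
    {"dp": [0, 0, 0], "roll": 0, "jaw": 15},
    {"dp": [0, 0, 0], "roll": 0, "jaw": 15},
    {"dp": [0, 0, -40], "roll": 0, "jaw": 15},
    {"dp": [0, 0, -80], "roll": 0, "jaw": 15},
    {"dp": [0, 0, -110], "roll": 0, "jaw": 15}
  ]
}}

```text
time_s: 8.7
tcp_pos: [0.5267, 0.1638, 0.1591]
eef_rot: [-180.0, -0.1, -0.0]
contact_force: [0.1, 1.0, -2.2]
gripper_width: 0.0239
gripper_force: 30.0
```

```bash
python3 -c "
from h import *
plan([.525,.16,.047],0);cam('side','s5');cam('wrist','w5')
a=cv2.resize(cv2.imread('pics/s5.png')[180:290,260:400],None,fx=4,fy=4,interpolation=2)
b=cv2.resize(cv2.imread('pics/w5.png'),None,fx=.875,fy=.875)[:150]
cv2.imwrite('pics/m5.png',np.vstack([a,b]))"
```

```text
t8.70 tcp [0.5267 0.1638 0.1591] rot [-1.7996e+02 -7.0000e-02 -1.0000e-02] w0.0239 F [ 0.1  1.  -2.2] dp [np.float64(-1.7), np.float64(3.8), np.float64(112.1)] roll -0.0001
```

View pics/m5.png

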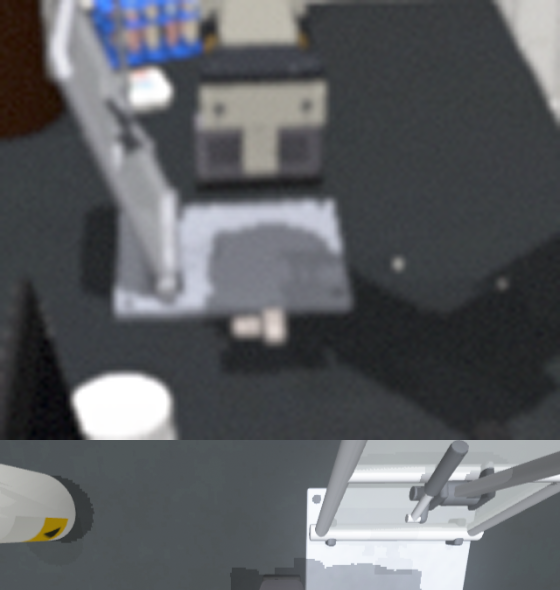

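The plate looks clean and the chips lie just off its left edge, around (232–285, 308–345). I'll move the scraper back to the right side and check the chips from above before putting it down.

Request:
{"name": "send_rows", "arguments": {
  "steps": [
    {"dp": [0, 60, 0], "roll": 0, "jaw": 15},
    {"dp": [0, 120, 0], "roll": 0, "jaw": 15},
    {"dp": [0, 180, 0], "roll": 0, "jaw": 15},
    {"dp": [0, 240, 0], "roll": 0, "jaw": 15},
    {"dp": [0, 300, 0], "roll": 0, "jaw": 15}
  ]
}}

```text
time_s: 9.43
tcp_pos: [0.5258, -0.138, 0.1567]
eef_rot: [-180.0, 0.0, 0.0]
contact_force: [1.2, 0.1, -1.4]
gripper_width: 0.0238
gripper_force: 30.0
```

```bash
python3 -c "
from h import *
np.set_printoptions(precision=4,suppress=True)
plan([.525,-.15,.047],0);cam('top','t6');cam('side','s6');
B=[]
for f,(x,y,w,h) in {'t6':(255,180,70,55),'s6':(300,240,50,40)}.items():
    B.append(cv2.resize(cv2.imread('pics/'+f+'.png')[y:y+h,x:x+w],(w*8,h*8),interpolation=2)[:, :400])
B=[B[0][:,:400],B[1][:300]]
cv2.imwrite('pics/m6.png',np.hstack([cv2.copyMakeBorder(b,0,440-b.shape[0],0,0,0) for b in B]))
print(pix('t6',[.5,.139,.01]),pix('t6',[.5,.15,0]))"
```

```text
t9.43 tcp [ 0.5258 -0.138   0.1567] rot [-179.99    0.03    0.01] w0.0238 F [ 1.2  0.1 -1.4] dp [np.float64(-0.8), np.float64(12.0), np.float64(109.7)] roll 0.0002
[292.7209 214.3025] [289.9483 214.7648]
```

View pics/m6.png

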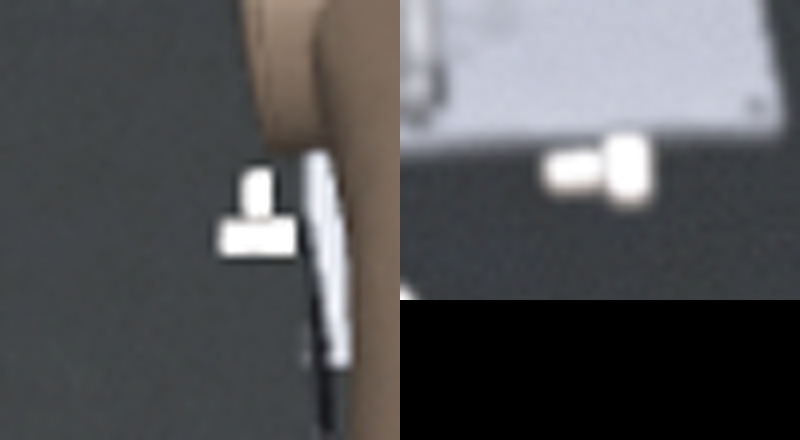

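All three chips are flat on the worktop, left of the plate edge: top crop (258,190) and the pair at (240–280,237). Next I put the scraper down.

Request:
{"name": "send_rows", "arguments": {
  "steps": [
    {"dp": [0, 12, 40], "roll": 0, "jaw": 15},
    {"dp": [0, 12, 80], "roll": 0, "jaw": 15},
    {"dp": [0, 12, 108], "roll": 0, "jaw": 15},
    {"dp": [0, 12, 121], "roll": 0, "jaw": 15},
    {"dp": [0, 12, 121], "roll": 0, "jaw": 15}
  ]
}}

```text
time_s: 10.15
tcp_pos: [0.5263, -0.1479, 0.0358]
eef_rot: [180.0, 0.1, 0.0]
contact_force: [0.1, 0.1, -2.2]
gripper_width: 0.0242
gripper_force: 30.0
```

Request:
{"name": "send_rows", "arguments": {
  "steps": [
    {"dp": [0, 0, 0], "roll": 0, "jaw": 60},
    {"dp": [0, 0, 0], "roll": 0, "jaw": 60},
    {"dp": [0, 0, 0], "roll": 0, "jaw": 60},
    {"dp": [0, 0, 0], "roll": 0, "jaw": 60},
    {"dp": [0, 0, 0], "roll": 0, "jaw": 60}
  ]
}}

```text
time_s: 10.78
tcp_pos: [0.5265, -0.148, 0.0364]
eef_rot: [-180.0, -0.0, 0.0]
contact_force: [-0.6, -0.7, -0.2]
gripper_width: 0.0524
gripper_force: 0.0
```

Request:
{"name": "send_rows", "arguments": {
  "steps": [
    {"dp": [0, 0, -40], "roll": 0, "jaw": 70},
    {"dp": [0, 0, -90], "roll": 0, "jaw": 70},
    {"dp": [-10, 0, -150], "roll": 0, "jaw": 80},
    {"dp": [-20, 0, -210], "roll": 0, "jaw": 80},
    {"dp": [-30, 0, -270], "roll": 0, "jaw": 80}
  ]
}}

```text
time_s: 11.4
tcp_pos: [0.4957, -0.148, 0.3084]
eef_rot: [-180.0, -0.0, 0.0]
contact_force: [2.4, 0.3, -0.1]
gripper_width: 0.0701
gripper_force: 0.0
```

```bash
python3 -c "
from h import *
plan([.48,.057,.33],0);c=cam('wrist','w7');cam('top','t7')
a=cv2.imread('pics/t7.png')[140:240,270:400]
cv2.imwrite('pics/t7c.png',cv2.resize(a,None,fx=5,fy=5,interpolation=2))"
```

```text
t11.40 tcp [ 0.4957 -0.148   0.3084] rot [-1.8e+02 -3.0e-02  1.0e-02] w0.0701 F [ 2.4  0.3 -0.1] dp [np.float64(-15.6), np.float64(-205.0), np.float64(-21.6)] roll 0.0002
```

Request:
{"name": "send_rows", "arguments": {
  "steps": [
    {"dp": [0, 0, -52], "roll": 0, "jaw": 80},
    {"dp": [25, -50, -52], "roll": 0, "jaw": 80},
    {"dp": [25, -100, -52], "roll": 0, "jaw": 80},
    {"dp": [25, -148, -52], "roll": 0, "jaw": 80},
    {"dp": [25, -148, -52], "roll": 0, "jaw": 80}
  ]
}}

```text
time_s: 12.12
tcp_pos: [0.5213, 0.0025, 0.3581]
eef_rot: [-180.0, 0.0, 0.2]
contact_force: [-0.6, -0.4, 0.6]
gripper_width: 0.0699
gripper_force: 0.0
```

```bash
python3 -c "
from h import *
plan([.48,.057,.33],0);cam('wrist','w8')"
```

```text
t12.12 tcp [0.5213 0.0025 0.3581] rot [-1.7998e+02  1.0000e-02  2.1000e-01] w0.0699 F [-0.6 -0.4  0.6] dp [np.float64(-41.1), np.float64(-54.6), np.float64(28.1)] roll 0.0037
```

Request:
{"name": "send_rows", "arguments": {
  "steps": [
    {"dp": [0, -50, 0], "roll": 0, "jaw": 80},
    {"dp": [0, -100, 0], "roll": 0, "jaw": 80},
    {"dp": [0, -120, 0], "roll": 0, "jaw": 80},
    {"dp": [0, -120, 0], "roll": 0, "jaw": 80}
  ]
}}

```text
time_s: 12.68
tcp_pos: [0.5215, 0.1202, 0.358]
eef_rot: [180.0, 0.0, 0.1]
contact_force: [0.2, 0.0, 0.4]
gripper_width: 0.07
gripper_force: 0.0
```

```bash
python3 -c "
from h import *
plan([.48,.057,.33],0);cam('wrist','w9')
a=cv2.imread('pics/w8.png');b=cv2.imread('pics/w9.png')
cv2.imwrite('pics/m9.png',np.vstack([cv2.resize(i[:240],(800,300),interpolation=2) for i in(a,b)]))"
```

```text
t12.68 tcp [0.5215 0.1202 0.358 ] rot [1.7998e+02 3.0000e-02 7.0000e-02] w0.0700 F [0.2 0.  0.4] dp [np.float64(-41.5), np.float64(63.1), np.float64(28.0)] roll 0.0012
```

View pics/m9.png

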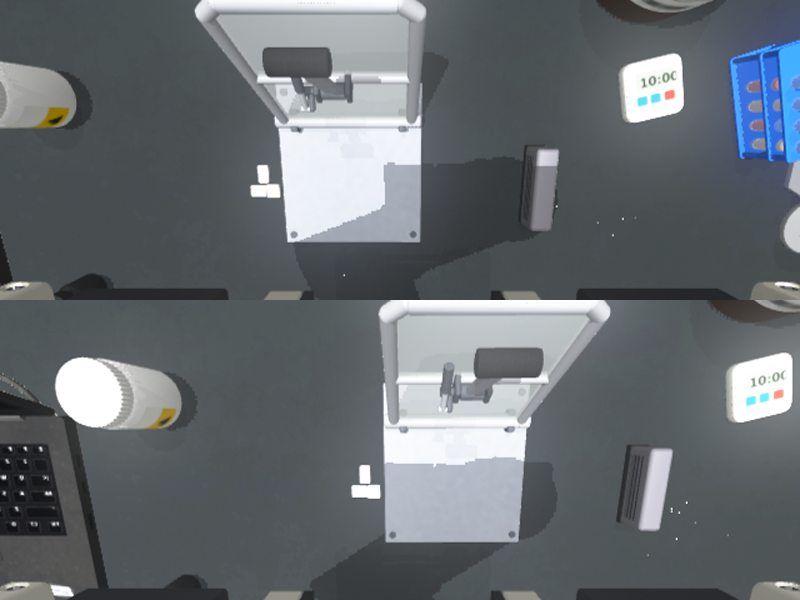

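All three chips lie left of the plate and the scraper stands clear on the right. The foot is at display (297,62) and (509,62), the rail at (311,9) and (496,11).

```bash
python3 -c "
from h import *
np.set_printoptions(precision=4,suppress=True)
k=.8
f=tri(('w8',297*k,62.5*k),('w9',509*k,62.5*k));print('foot',f)
for a,b in (((264,62),(475,62)),((331,62),(543,63))):print(tri(('w8',a[0]*k,a[1]*k),('w9',b[0]*k,b[1]*k)))
print('rail ends',tri(('w8',205*k,10*k),('w9',389*k,12*k)),tri(('w8',418*k,12*k),('w9',602*k,12*k)))
plan(f,0)"
```

```text
foot [0.6267 0.0618 0.2473]
[0.6271 0.0804 0.246 ]
[0.6268 0.043  0.2473]
rail ends [0.663  0.1292 0.1996] [ 0.6627 -0.0064  0.2002]
t12.72 tcp [0.5214 0.1195 0.3581] rot [179.98   0.02   0.03] w0.0703 F [-0.3 -0.4  0.6] dp [np.float64(105.3), np.float64(57.7), np.float64(110.8)] roll 0.0005
```

Request:
{"name": "send_rows", "arguments": {
  "steps": [
    {"dp": [50, 40, 0], "roll": 0, "jaw": 80},
    {"dp": [106, 58, 10], "roll": 0, "jaw": 80},
    {"dp": [106, 58, 50], "roll": 0, "jaw": 80},
    {"dp": [106, 58, 90], "roll": 0, "jaw": 80},
    {"dp": [106, 58, 116], "roll": 0, "jaw": 80}
  ]
}}

```text
time_s: 13.35
tcp_pos: [0.6268, 0.0596, 0.24]
eef_rot: [180.0, 0.1, -0.1]
contact_force: [1.3, 0.3, 0.6]
gripper_width: 0.0699
gripper_force: 0.0
```

Request:
{"name": "send_rows", "arguments": {
  "steps": [
    {"dp": [0, 0, 0], "roll": 0, "jaw": 80},
    {"dp": [0, 0, 0], "roll": 0, "jaw": 25},
    {"dp": [0, 0, 0], "roll": 0, "jaw": 25},
    {"dp": [0, 0, 0], "roll": 0, "jaw": 25},
    {"dp": [0, 0, 0], "roll": 0, "jaw": 25}
  ],
  "newtons": 15
}}

```text
time_s: 13.98
tcp_pos: [0.6275, 0.0617, 0.243]
eef_rot: [180.0, -0.0, 0.0]
contact_force: [0.8, -11.2, 2.6]
gripper_width: 0.0359
gripper_force: 13.6
```

```bash
python3 -c "
from h import *
plan([.627,.0615,.242],0)
P0=np.array([.623,.120])
for q in np.arange(0,2.11,.15):
    a=q-.05; print(round(q,2),(P0+.125*np.array([-np.sin(a),np.cos(a)])-P0-.125*np.array([np.sin(.05),np.cos(.05)])).round(4)*1000)"
```

```text
t13.97 tcp [0.6275 0.0617 0.243 ] rot [ 1.7998e+02 -4.0000e-02  3.0000e-02] w0.0359 F [  0.8 -11.2   2.6] dp [np.float64(-0.5), np.float64(0.2), np.float64(1.0)] roll 0.0005
0.0 [-0.  0.]
0.15 [-18.7  -0.5]
0.3 [-37.2  -3.7]
0.45 [-54.9  -9.7]
0.6 [-71.6 -18.3]
0.75 [-86.8 -29.2]
0.9 [-100.2  -42.3]
1.05 [-111.4  -57.3]
1.2 [-120.3  -73.8]
1.35 [-126.7  -91.4]
1.5 [-130.3 -109.8]
1.65 [-131.2 -128.5]
1.8 [-129.2 -147.1]
1.95 [-124.5 -165.3]
2.1 [-117.2 -182.5]
```

Request:
{"name": "send_rows", "arguments": {
  "steps": [
    {"dp": [-19, 0, 0.5], "roll": 0, "jaw": 25},
    {"dp": [-37, 0, 4], "roll": 0, "jaw": 25},
    {"dp": [-55, 0, 10], "roll": 0, "jaw": 25},
    {"dp": [-72, 0, 18], "roll": 0, "jaw": 25},
    {"dp": [-87, 0, 29], "roll": 0, "jaw": 25}
  ]
}}

```text
time_s: 14.6
tcp_pos: [0.5403, 0.0611, 0.2142]
eef_rot: [179.9, -0.1, 0.0]
contact_force: [1.0, -4.2, 2.8]
gripper_width: 0.0361
gripper_force: 15.0
```

Request:
{"name": "send_rows", "arguments": {
  "steps": [
    {"dp": [-13, 0, 13], "roll": 0, "jaw": 25},
    {"dp": [-24, 0, 28], "roll": 0, "jaw": 25},
    {"dp": [-33, 0, 45], "roll": 0, "jaw": 25},
    {"dp": [-40, 0, 62], "roll": 0, "jaw": 25},
    {"dp": [-43, 0, 81], "roll": 0, "jaw": 25}
  ]
}}

```text
time_s: 15.22
tcp_pos: [0.4958, 0.061, 0.1318]
eef_rot: [179.9, 0.1, 0.0]
contact_force: [-2.2, -3.8, -0.2]
gripper_width: 0.0362
gripper_force: 15.0
```

```bash
python3 -c "
from h import *
plan([.627,.0615,.242],0)"
```

```text
t15.22 tcp [0.4958 0.061  0.1318] rot [1.7992e+02 1.2000e-01 1.0000e-02] w0.0362 F [-2.2 -3.8 -0.2] dp [np.float64(131.2), np.float64(-0.5), np.float64(-110.2)] roll 0.0001
```

Request:
{"name": "send_rows", "arguments": {
  "steps": [
    {"dp": [-1, 0, 19], "roll": 0, "jaw": 25},
    {"dp": [1, 0, 37], "roll": 0, "jaw": 25},
    {"dp": [6, 0, 55], "roll": 0, "jaw": 25},
    {"dp": [9, 0, 64], "roll": 0, "jaw": 25},
    {"dp": [9, 0, 64], "roll": 0, "jaw": 80}
  ]
}}

```text
time_s: 15.85
tcp_pos: [0.5068, 0.0621, 0.068]
eef_rot: [180.0, 0.0, 0.0]
contact_force: [-0.9, -0.1, 0.8]
gripper_width: 0.0416
gripper_force: 0.0
```

Request:
{"name": "send_rows", "arguments": {
  "steps": [
    {"dp": [0, 0, 0], "roll": 0, "jaw": 80},
    {"dp": [0, 0, 0], "roll": 0, "jaw": 80},
    {"dp": [0, 0, 0], "roll": 0, "jaw": 80},
    {"dp": [0, 0, 0], "roll": 0, "jaw": 80},
    {"dp": [-10, 0, 0], "roll": 0, "jaw": 80}
  ]
}}

```text
time_s: 16.48
tcp_pos: [0.4965, 0.0621, 0.0683]
eef_rot: [-180.0, -0.0, -0.0]
contact_force: [-0.2, -0.1, -0.5]
gripper_width: 0.07
gripper_force: 0.0
```

Request:
{"name": "send_rows", "arguments": {
  "steps": [
    {"dp": [-10, 0, -50], "roll": 0, "jaw": 80},
    {"dp": [-10, 0, -110], "roll": 0, "jaw": 80},
    {"dp": [-10, 0, -170], "roll": 0, "jaw": 80},
    {"dp": [-10, 0, -230], "roll": 0, "jaw": 80},
    {"dp": [0, 0, -280], "roll": 0, "jaw": 80}
  ]
}}

```text
time_s: 17.1
tcp_pos: [0.4954, 0.0618, 0.3511]
eef_rot: [-179.9, -0.1, 0.0]
contact_force: [0.6, 0.7, -0.2]
gripper_width: 0.07
gripper_force: 0.0
```

```bash
python3 -c "
from h import *
plan([.527,.0615,.36],0);print(r.get_state()['joints']);cam('wrist','wa')"
```

```text
t17.10 tcp [0.4954 0.0618 0.3511] rot [-1.7993e+02 -1.2000e-01  4.0000e-02] w0.0700 F [ 0.6  0.7 -0.2] dp [np.float64(31.6), np.float64(0.3), np.float64(-8.9)] roll 0.0006
[ 2.96979244e+01  4.18843499e-01 -1.01687926e+01 -4.57268433e-03
 -7.92724895e+01  6.03385907e+01]
```

Request:
{"name": "send_rows", "arguments": {
  "steps": [
    {"dp": [25, 0, -9], "roll": 0.18, "jaw": 80},
    {"dp": [50, 0, -9], "roll": 0.36, "jaw": 80},
    {"dp": [75, 0, -9], "roll": 0.54, "jaw": 80},
    {"dp": [105, 0, -9], "roll": 0.72, "jaw": 80},
    {"dp": [105, 0, -9], "roll": 0.9, "jaw": 80}
  ]
}}

```text
time_s: 17.77
tcp_pos: [0.6021, 0.0621, 0.3555]
eef_rot: [179.9, 0.0, -51.9]
contact_force: [-0.5, -0.6, -0.5]
gripper_width: 0.0701
gripper_force: 0.0
```

Request:
{"name": "send_rows", "arguments": {
  "steps": [
    {"dp": [0, 0, 0], "roll": 0.18, "jaw": 80},
    {"dp": [0, 0, 0], "roll": 0.36, "jaw": 80},
    {"dp": [0, 0, 0], "roll": 0.54, "jaw": 80},
    {"dp": [0, 0, 0], "roll": 0.671, "jaw": 100},
    {"dp": [0, 0, 0], "roll": 0.671, "jaw": 100}
  ]
}}

```text
time_s: 18.4
tcp_pos: [0.6008, 0.0621, 0.3569]
eef_rot: [180.0, -0.0, -89.9]
contact_force: [-0.0, 0.0, 0.3]
gripper_width: 0.0842
gripper_force: 0.0
```

```bash
python3 -c "
from h import *
plan([.66,.0615,.36],-90);print(r.get_state()['joints'].round(1));cam('wrist','wb')
print(pix('wb',[.6686,.06,.21]),pix('wb',[.6686,.03,.21]),pix('wb',[.6686,.09,.21]))"
```

```text
t18.40 tcp [0.6008 0.0621 0.3569] rot [179.97  -0.   -89.95] w0.0842 F [-0.   0.   0.3] dp [np.float64(0.6), np.float64(-59.2), np.float64(-3.1)] roll 0.001
[ 24.4  11.    2.5  -0.  -81.5 -24.3]
[243.55499491 182.17284583] [241.410568  147.8798883] [245.58596902 214.65150414]
```

Request:
{"name": "send_rows", "arguments": {
  "steps": [
    {"dp": [0, -40, 0], "roll": 0, "jaw": 100},
    {"dp": [0, -68, 0], "roll": 0, "jaw": 100},
    {"dp": [0, -68, 0], "roll": 0, "jaw": 100}
  ]
}}

```text
time_s: 18.82
tcp_pos: [0.6703, 0.062, 0.3554]
eef_rot: [179.9, -0.0, -89.9]
contact_force: [-0.9, 0.2, -1.4]
gripper_width: 0.0877
gripper_force: 0.0
```

```bash
python3 -c "
from h import *
plan([.66,.0615,.36],-90);print(r.get_state()['joints'].round(1));cam('wrist','wc')
for f in('wb','wc'):
    u,v=pix(f,[.6686,.045,.21]);print(f,u,v);g=cv2.cvtColor(cv2.imread('pics/'+f+'.png'),6);u,v=int(u),int(v)
    print(u-35,g[v,u-35:u+36].tolist())"
```

```text
t18.82 tcp [0.6703 0.062  0.3554] rot [ 1.7986e+02 -4.0000e-02 -8.9880e+01] w0.0877 F [-0.9  0.2 -1.4] dp [np.float64(0.5), np.float64(10.3), np.float64(-4.6)] roll 0.0021
[ 21.8  18.   11.6  -0.  -83.7 -21.7]
wb 242.49754901990335 165.2625250806971
207 [103, 104, 103, 103, 104, 104, 104, 104, 104, 104, 104, 104, 105, 104, 104, 105, 105, 106, 106, 106, 107, 107, 107, 107, 107, 108, 107, 108, 108, 111, 137, 184, 194, 208, 215, 219, 222, 223, 222, 212, 211, 204, 197, 188, 174, 158, 147, 215, 215, 215, 214, 215, 215, 214, 214, 214, 214, 214, 215, 214, 215, 214, 215, 215, 215, 215, 215, 216, 215, 214, 208]
wc 322.7494661512617 165.80876187433074
287 [105, 105, 105, 104, 105, 106, 105, 105, 105, 106, 105, 105, 105, 106, 107, 107, 107, 107, 107, 105, 106, 106, 106, 106, 107, 106, 107, 107, 108, 108, 115, 146, 166, 173, 185, 196, 202, 208, 212, 216, 216, 208, 202, 195, 189, 176, 172, 215, 213, 212, 212, 212, 212, 212, 212, 213, 218, 232, 236, 235, 235, 235, 235, 230, 232, 236, 238, 238, 234, 213, 204]
```

```bash
python3 -c "
from h import *
np.set_printoptions(precision=4,suppress=True)
print(tri(('wb',245.1,165.3),('wc',325.5,165.8)))
g=cv2.cvtColor(cv2.imread('pics/wa.png'),6)
for dy in(-.025,-.012,0,.012,.025):
    print(dy,[int(g[int(v),int(u)]) for u,v in (pix('wa',[x,.0605+dy,.05]) for x in np.arange(.48,.6,.008))])"
```

```text
[0.6662 0.0449 0.2105]
-0.025 [163, 162, 163, 162, 164, 167, 223, 236, 235, 236, 237, 238, 237, 239, 236]
-0.012 [161, 165, 167, 165, 114, 82, 152, 172, 169, 169, 171, 171, 172, 156, 161]
0 [162, 163, 164, 165, 115, 84, 228, 230, 230, 230, 230, 231, 231, 231, 231]
0.012 [162, 164, 168, 166, 115, 86, 223, 238, 237, 237, 240, 238, 237, 234, 228]
0.025 [236, 237, 236, 235, 236, 238, 237, 237, 237, 237, 239, 239, 238, 233, 234]
```

Request:
{"name": "send_rows", "arguments": {
  "steps": [
    {"dp": [0, 2, 0], "roll": 0, "jaw": 100},
    {"dp": [0, 2, 50], "roll": 0, "jaw": 100},
    {"dp": [0, 2, 100], "roll": 0, "jaw": 100},
    {"dp": [0, 2, 130], "roll": 0, "jaw": 100},
    {"dp": [0, 2, 143], "roll": 0, "jaw": 100}
  ]
}}

```text
time_s: 19.5
tcp_pos: [0.6661, 0.0619, 0.2132]
eef_rot: [179.9, -0.0, -89.9]
contact_force: [-1.2, -0.5, -0.1]
gripper_width: 0.0875
gripper_force: 0.0
```

Request:
{"name": "send_rows", "arguments": {
  "steps": [
    {"dp": [0, 0, 0], "roll": 0, "jaw": 100},
    {"dp": [0, 0, 0], "roll": 0, "jaw": 100}
  ]
}}

```text
time_s: 19.75
tcp_pos: [0.6682, 0.0622, 0.2162]
eef_rot: [-179.8, 0.0, -90.0]
contact_force: [0.0, 0.0, -0.0]
gripper_width: 0.0878
gripper_force: 0.0
```

```bash
python3 -c "
from h import *
plan([.6664,.0615,.2155],-90)"
```

```text
t19.75 tcp [0.6682 0.0622 0.2162] rot [-1.7984e+02  3.0000e-02 -8.9970e+01] w0.0878 F [ 0.  0. -0.] dp [np.float64(0.7), np.float64(1.8), np.float64(0.7)] roll 0.0005
```

Request:
{"name": "send_rows", "arguments": {
  "steps": [
    {"dp": [0, 1, 0], "roll": 0, "jaw": 5},
    {"dp": [0, 1, 0], "roll": 0, "jaw": 5},
    {"dp": [0, 1, 0], "roll": 0, "jaw": 5},
    {"dp": [0, 1, 0], "roll": 0, "jaw": 5},
    {"dp": [0, 1, 0], "roll": 0, "jaw": 5}
  ],
  "newtons": 20
}}

```text
time_s: 20.38
tcp_pos: [0.6664, 0.062, 0.2142]
eef_rot: [180.0, -0.0, -90.0]
contact_force: [-0.3, -0.3, 0.3]
gripper_width: 0.0432
gripper_force: 0.0
```

Request:
{"name": "send_rows", "arguments": {
  "steps": [
    {"dp": [0, 0, 0], "roll": 0, "jaw": 5},
    {"dp": [0, 0, 0], "roll": 0, "jaw": 5},
    {"dp": [0, 0, 0], "roll": 0, "jaw": 5},
    {"dp": [0, 0, 0], "roll": 0, "jaw": 5},
    {"dp": [0, 0, 0], "roll": 0, "jaw": 5}
  ]
}}

```text
time_s: 21.0
tcp_pos: [0.6666, 0.062, 0.2143]
eef_rot: [-180.0, 0.0, -90.0]
contact_force: [-0.2, 0.2, -0.6]
gripper_width: 0.0132
gripper_force: 20.0
```

```bash
python3 -c "
from h import *
plan([.6664,.0615,.2155],-90)
for a in (.35,.3,.25,.2,.15,.1,.05,0,-.03): print(a,round(200*(np.sin(.35)-np.sin(a)),1),round(-200*(np.cos(a)-np.cos(.35)),1))"
```

```text
t21.00 tcp [0.6666 0.062  0.2143] rot [-179.99    0.    -90.  ] w0.0132 F [-0.2  0.2 -0.6] dp [np.float64(0.5), np.float64(0.2), np.float64(-1.2)] roll -0.0
0.35 0.0 -0.0
0.3 9.5 -3.2
0.25 19.1 -5.9
0.2 28.8 -8.1
0.15 38.7 -9.9
0.1 48.6 -11.1
0.05 58.6 -11.9
0 68.6 -12.1
-0.03 74.6 -12.0
```

Request:
{"name": "send_rows", "arguments": {
  "steps": [
    {"dp": [0, 9.5, -3.2], "roll": 0, "jaw": 5},
    {"dp": [0, 19, -6], "roll": 0, "jaw": 5},
    {"dp": [0, 29, -8], "roll": 0, "jaw": 5},
    {"dp": [0, 38.5, -10], "roll": 0, "jaw": 5},
    {"dp": [0, 48.5, -11], "roll": 0, "jaw": 5}
  ],
  "newtons": 25
}}

```text
time_s: 21.62
tcp_pos: [0.6185, 0.0618, 0.2267]
eef_rot: [-179.8, 0.0, -90.0]
contact_force: [6.0, -1.6, 1.9]
gripper_width: 0.0133
gripper_force: 25.0
```

Request:
{"name": "send_rows", "arguments": {
  "steps": [
    {"dp": [0, 8, -0.8], "roll": 0, "jaw": 5},
    {"dp": [0, 15, -1], "roll": 0, "jaw": 5},
    {"dp": [0, 19, -1], "roll": 0, "jaw": 5},
    {"dp": [0, 19, -1], "roll": 0, "jaw": 5},
    {"dp": [0, 19, -1], "roll": 0, "jaw": 5}
  ]
}}

```text
time_s: 22.25
tcp_pos: [0.6001, 0.0618, 0.2284]
eef_rot: [-179.7, 0.0, -90.0]
contact_force: [4.7, -2.4, 3.8]
gripper_width: 0.0131
gripper_force: 25.0
```

```bash
python3 -c "
from h import *
plan([.598,.0615,.2265],-90)
cam('top','tz');cam('side','sz')
im=cv2.cvtColor(cv2.imread('pics/tz.png'),6)
for y in(.122,-.002):
  for z,x0 in((.222,.598),):
    print(y,[int(im[int(round(v)),int(round(u))]) for u,v in (pix('tz',[x,y,z]) for x in np.arange(.57,.63,.003))])"
```

```text
t22.25 tcp [0.6001 0.0618 0.2284] rot [-1.7974e+02  1.0000e-02 -8.9970e+01] w0.0131 F [ 4.7 -2.4  3.8] dp [np.float64(0.3), np.float64(2.1), np.float64(1.9)] roll 0.0006
0.122 [94, 102, 100, 96, 95, 96, 95, 106, 152, 200, 200, 215, 171, 74, 66, 67, 68, 66, 67, 67, 67]
-0.002 [105, 111, 111, 107, 108, 108, 102, 103, 115, 131, 145, 132, 84, 84, 46, 45, 45, 46, 57, 68, 68]
```

Request:
{"name": "send_rows", "arguments": {
  "steps": [
    {"dp": [0, 1, 0], "roll": 0, "jaw": 5},
    {"dp": [0, 1, 0], "roll": 0, "jaw": 5},
    {"dp": [0, 1, 0], "roll": 0, "jaw": 5},
    {"dp": [0, 1, 0], "roll": 0, "jaw": 5},
    {"dp": [0, 1, 0], "roll": 0, "jaw": 5}
  ]
}}

```text
time_s: 22.98
tcp_pos: [0.5993, 0.0618, 0.2284]
eef_rot: [-179.7, 0.0, -90.0]
contact_force: [6.3, -2.7, 3.9]
gripper_width: 0.0131
gripper_force: 25.0
```

```bash
python3 -c "
from h import *
plan([.598,.0615,.2265],-90);s=r.get_state();print(s['gripper_force'],abs(s['qd']).max())
print(r.close_job())"
```

```text
t22.98 tcp [0.5993 0.0618 0.2284] rot [-179.73    0.    -89.97] w0.0131 F [ 6.3 -2.7  3.9] dp [np.float64(0.3), np.float64(1.3), np.float64(1.9)] roll 0.0005
24.991267025470734 0.0711153770996966
the job is handed in; nothing more can be done
None
```

I handed the job in at about 23 s with no verdict returned: chips wiped onto the worktop, scraper standing clear to the right, prop leg down on its stop, and the screen held about upright by its top rail at 25 N grip.

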